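Lay out bandsaw guide parts for refitting

ROBOT

A 6-joint arm with a two-finger parallel gripper is mounted at the origin on the work surface. World frame = base frame: x ahead of the robot, y to its left, z up, the work surface at z = 0. Lengths are in mm, angles in rad, forces in N, time in s.
With the tool pointing down it reaches from about 325 to 750 mm from the base axis. Payload 7.6 kg.
Tool frame: the origin (TCP) lies where the fingers leave the gripper's body, on its centre line; the fingertips stand 73 mm ahead of it and the grasp point (between the pads) lies 54 mm ahead of it; z points along the fingers, y is the line along which they close (so a half turn about z gives the same grasp; the last joint's range is limited). The gripper opens to 85 mm and grips with 20 to 120 N. Pads are 22 mm wide; open, the fingers measure 114 mm over their backs; the gripper's body (76 mm by 85 mm) begins 54 mm behind the grasp point. The pads swing forward as they close: fully open they stand 13 mm farther back than shut.
Start: joints at [-1.365, 0.052, 1.401, -0, 1.689, -0.07], TCP at [142.989, -505.166, 303.923] pointing down, gripper open.
Joint ranges: [-2.9, 2.9], [-0.91, 2.17], [0.12, 2.37], [-1.06, 4.2], [0.26, 2.73], [-2.93, 2.93]. Speed limits (rad/s): [2.57, 2.57, 3.01, 3.14, 3.14, 3.14].

INTERFACE

Orientations are given as a 3x3 rotation matrix whose columns are the frame's x, y, z axes.
In Python, from plant import ctrl gives the robot as it stands.
- The arm moves only by the tool run_rows, called after "Call:" by a JSON object that holds its "api" and its "payload", one argument or row to a line. Schema: {"type":"object","properties":{"moves":{"type":"array","items":{"type":"array","items":{"type":"number"},"minItems":4,"maxItems":4},"minItems":1,"maxItems":20},"aperture":{"type":"number"},"only":{"type":"string"},"quiet":{"type":"boolean"},"lines":{"type":"string"}},"required":["moves"],"additionalProperties":false}. moves is a list of rows, 1 to 20 of them, each of 4 numbers: dx, dy, dz in normalised numbers (1 is 800 mm), then a turn about the tool's z in fractions of the full range, 1 being 180 degrees; each row shifts and turns the commanded pose from where the row before left it, along the tool's axes as they then stand; what a row does not reach is not made up. A row lasts 1/10 s, in which the tool goes at most 50 mm and 0.15 rad, less where a joint would pass 70% of its speed; a pose out of reach is approached as far as the arm can. aperture is the finger opening in mm, set as the call begins (left out keeps the last). The fingers move at their own pace and stop on an object; the grip force is fixed at half the most. Time passes only in rows, so rows that do not move let the fingers close. The tool returns the time, the measured TCP pose, the force, the opening and the grip force at its end. only (a regular expression) keeps the lines of the reply that match it, lines (a string "A,B") keeps lines A to B, and quiet returns only ok. Input that does not fit is refused with a message, and nothing moves.
- ctrl.state(): the state, without advancing time (a new reading comes with each control period).
- ctrl.camera(name): name is "scene" or "side" or "wrist"; returns the picture (420x560x3 uint8, blue, green, red); there is no depth.
- ctrl.camera_params(name): a dict with "camera_matrix" (3x3 intrinsics, pixels), "k1" (the pictures are not rectified: a ray, as slopes to the right and down, at radius r is drawn at 1 + k1 r^2 times it, then the intrinsics apply), "rvec" (rotation vector, rad) and "tvec" (3), from world to camera coordinates, as OpenCV has them; the wrist camera has in their place "hand_eye" (4x4, takes a point from camera to tool coordinates, whose origin is the TCP and whose axes are the flange's). Camera axes: x right, y down, z forward; pixel columns grow to the right and rows downward; lengths in mm; the calibration is good to about 2 mm. A picture is of the moment at which its call begins: read the wrist's pose just before it. camera_params takes no time and is no camera call.
- ctrl.sign_off(): hands the job in; it is judged then, once.
The state is a dict: "t": time; "joints": joint angles; "dq": joint speeds; "tau": joint torques, N m; "ee_pos": TCP position; "orientation": TCP orientation; "contact_force": force on the tool from outside, world axes, zero at the start; "wrist_torque": the same for the moment, N m; "gripper_width": finger opening in mm; "grip_force": force on a finger pad.
Only numpy, scipy, OpenCV 4.12 (cv2) and the standard library are available. Lean on these libraries where they do the work, as an engineer would, in place of code of your own. Each camera call takes 0.05 s, during which the arm holds its last target. There are 200 camera calls.

TASK

Lay out the bandsaw's guide parts for refitting, left and behind as seen from the robot. On the blue mat, put the steel bearing in the outlined square left of the green casting, and stand the red-winged clamp upright in the square behind that bearing; the clamp has to be turned in its slotted keeper until its foot lines up with the slot before it will lift out. On the yellow mat, lay the dark wood block in the outline between the two posts, its long side running from post to post, and set the brass bush upright, flange down, in the middle of the top of that block; centre each part in its place and leave the grease tin and the pale offcut where they are.

Things in the scene. Friction and masses are not known exactly. Their poses are not given: they have to be found in the camera images.
- bearing: Loose steel ball bearing lying flat: solid disc 44 mm diameter, 16 mm high, black seal on its top. Origin at the centre of its underside, z up. 0.12 kg.
- clamp: Loose T clamp, 56 mm tall, upright. Steel foot 44 (x) x 20 (y) x 10 mm; stem 10 mm diameter, 10 to 34 mm up; red wing grip 40 (x) x 14 (y) mm, 34 to 56 mm up, parallel to the foot. Origin: centre of the foot's underside. Starts on the keeper's floor, its x 50 to 80 degrees counter-clockwise of the slot, so it cannot lift out until turned. Stands stably on its foot. 0.16 kg.
- wood_block: Loose dark hardwood packing block 40 (x) x 60 (y) x 25 (z) mm. Origin at the centre of its underside, z up. 0.06 kg.
- bush: Loose brass flanged bush, flange down: flange 38 mm diameter and 7 mm high, above it a barrel 30 mm diameter up to 24 mm total height, dark bore mark on top. Origin at the centre of its underside, z up. 0.14 kg.
- blue_mat: Fixed blue mat 170 x 170 x 3 mm; origin: centre of underside, x away from the robot, y left, turned up to 12 degrees. Green casting 44 x 44 mm, top 35 mm above the origin, at x -40, y -40. White-outlined 54 mm squares: left of the casting at x -40, y +40 (bearing); behind that at x +40, y +40 (clamp); at x +40, y -40 (stays empty).
- yellow_mat: Fixed yellow mat 170 x 170 x 3 mm; origin: centre of underside, x away from the robot, y left, turned up to 12 degrees. Two dark steel posts, 16 mm diameter, tops 33 mm above the origin, at x +35, y +62 and -62; between them a black outline 48 (x) x 68 (y) mm at x +35, y 0 (wood block, its 60 mm side along y). A second outline at x -45, y 0 stays empty.
- slot_block: Fixed aluminium keeper 82 x 82 x 26 mm. Slot in its 6 mm top plate: centred, 56 mm long (x), 30 mm wide (y). Below is a hollow 66 x 66 mm, floor 4 mm and ceiling 20 mm above the bench: the clamp's foot can turn there and lift 6 mm, and comes out only when its x lies along the slot. Origin: centre of underside.
- grease_tin: Bystander, loose: green tin with a white lid, 44 mm diameter, 40 mm high. Origin at the centre of its underside. Leave it where it is.
- offcut: Bystander, loose: pale wood offcut 75 (x) x 32 (y) x 22 mm. Origin at the centre of its underside. Leave it where it is.
Mind the look-alikes: they are no part of the job. There is more than one size of the bush; the one meant has the size given above.

How it is judged (in metres and radians):
At the end, for the whole second after the job is handed in: All at rest, upright and released: bearing, clamp and wood block within 12 mm of the middles of their outlines along the mat's x and y, the block's long side within 12 degrees of the line of posts, the bush on top of the block within 10 mm of its middle along the block's x and y (x of bearing in the frame of blue_mat between -0.052 and -0.028 m and y of bearing in the frame of blue_mat between 0.028 and 0.052 m and z of bearing in the frame of blue_mat between -0.001 and 0.007 m and angle between each of bearing, clamp, wood_block, bush's own z axis and vertical below 0.12 rad and linear speed of each of bearing, clamp, wood_block, bush below 0.02 m/s and angular speed of each of bearing, clamp, wood_block, bush below 0.2 rad/s and x of clamp in the frame of blue_mat between 0.028 and 0.052 m and y of clamp in the frame of blue_mat between 0.028 and 0.052 m and z of clamp in the frame of blue_mat between -0.001 and 0.007 m and x of wood_block in the frame of yellow_mat between 0.023 and 0.047 m and y of wood_block in the frame of yellow_mat between -0.012 and 0.012 m and z of wood_block in the frame of yellow_mat between -0.001 and 0.007 m and angle between the y axis of wood_block and the y axis of yellow_mat, either way round below 0.22 rad and x of bush in the frame of wood_block between -0.01 and 0.01 m and y of bush in the frame of wood_block between -0.01 and 0.01 m and z of bush in the frame of wood_block between 0.021 and 0.029 m); the robot touches nothing.
It fails at once if the grease tin is pushed more than 30 mm from its place (distance of grease_tin from where it was at the start of the episode above 0.03 m).
It fails at once if the pale offcut is pushed more than 30 mm from its place (distance of offcut from where it was at the start of the episode above 0.03 m).
It also fails if it takes over 120 s, if anything falls off the work surface, if the arm or the gripper's body presses on something with over 40 N, if the wrist force passes 120 N, or if a joint passes its speed limit or range.

## Working session

There is one attempt and no reset: what is moved stays moved. The work goes in short steps, Python scripts to look and compute and a tool call to move; the robot and the scene stay as the last step left them, time stands still between calls to the robot, and variables do not carry over. Pictures are saved under pics/ and viewed, at most 14 in all, crops included, and the job is handed in when it is done.

```bash
ls; mkdir -p pics
```

Run:
```python
from plant import ctrl
import cv2
for n in ("scene","side"):
    im=ctrl.camera(n); cv2.imwrite(f"pics/{n}0.png",cv2.resize(im,(800,600),interpolation=cv2.INTER_CUBIC)); cv2.imwrite(f"pics/{n}0raw.png",im); print(n,ctrl.camera_params(n))
s=ctrl.state();print(s);print(ctrl.camera_params("wrist"))
```

```text
pics
scene {'camera_matrix': array([[396.60480578,   0.        , 279.53381161],
       [  0.        , 396.60480578, 216.4184907 ],
       [  0.        ,   0.        ,   1.        ]]), 'k1': -0.06598681050507282, 'rvec': array([ 1.65036007,  1.69725408, -0.80561076]), 'tvec': array([  14.10313936, -311.49687685, 1363.66719131])}
side {'camera_matrix': array([[386.68588303,   0.        , 282.66617206],
       [  0.        , 386.68588303, 214.68784279],
       [  0.        ,   0.        ,   1.        ]]), 'k1': -0.04306936662702916, 'rvec': array([ 2.12752129, -0.33828512,  0.21492746]), 'tvec': array([-513.62405784,  119.15714904,  567.38490759])}
{'t': 0.1, 'joints': array([-1.36531111e+00,  5.27798665e-02,  1.40161101e+00, -4.00217267e-06,
        1.68860029e+00, -7.03124580e-02]), 'dq': array([ 0.00215255, -0.00066922, -0.00399911,  0.00151538, -0.00092725,
        0.00096931]), 'tau': array([ 1.24768427e-03, -3.82582283e+01, -3.60985637e+01, -5.63619892e-05,
        4.78548915e-03,  1.84917127e-05]), 'ee_pos': array([ 142.94674988, -504.99494954,  303.15954154]), 'orientation': arr
[... 218 characters left out ...]
.61794241, -0.24840304]), 'wrist_torque': array([ 0.0314067 ,  0.02357307, -0.0402798 ]), 'grip_force': 0.0, 'gripper_width': 85.26982590583532}
{'camera_matrix': array([[366.68013589,   0.        , 282.63133166],
       [  0.        , 366.68013589, 213.38941699],
       [  0.        ,   0.        ,   1.        ]]), 'k1': 0.0017158973329504362, 'hand_eye': array([[ 3.82239275e-04, -9.46443447e-01, -3.22869409e-01,
         8.27559465e+01],
       [ 9.99999918e-01,  3.18174974e-04,  2.51199470e-04,
         3.24478243e-01],
       [-1.35017127e-04, -3.22869479e-01,  9.46443491e-01,
        -6.88076571e+01],
       [ 0.00000000e+00,  0.00000000e+00,  0.00000000e+00,
         1.00000000e+00]])}
```

View pics/scene0.png

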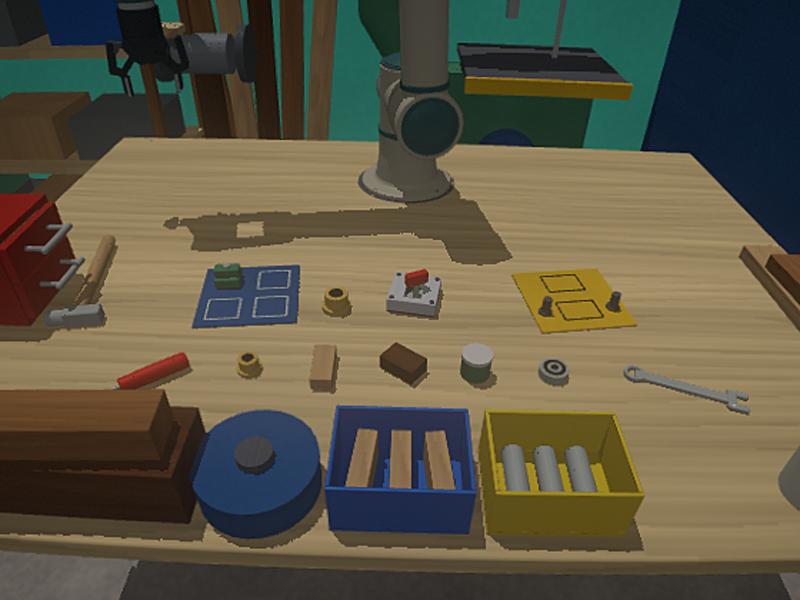

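View pics/side0.png

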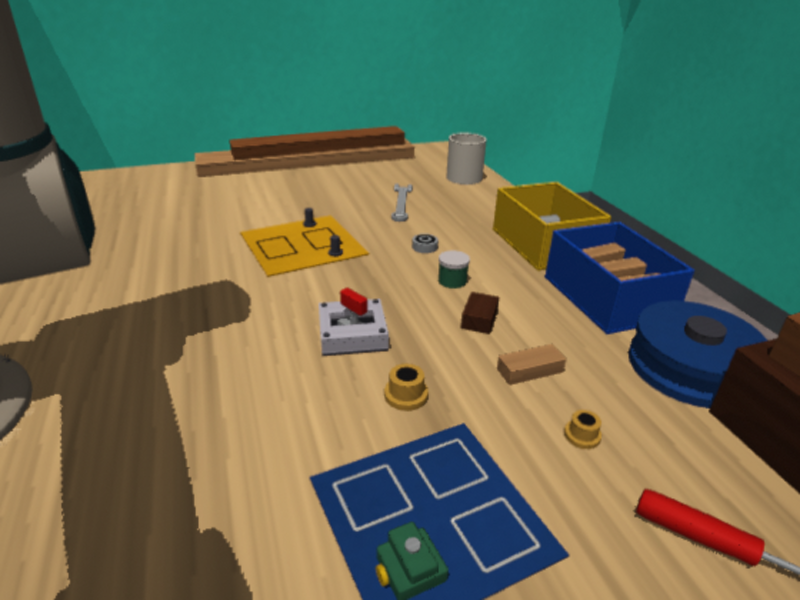

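The scene camera looks back at the robot. It shows the blue mat at (247,295), the keeper at (414,292), the yellow mat at (573,298), bushes at (337,300) and (248,364), the dark block at (404,363), the tin at (477,362) and the bearing at (553,370). I'll enlarge to get accurate pixel positions.

Create h.py:
```python
import numpy as np, cv2
from scipy.spatial.transform import Rotation as Rn
from plant import ctrl
def cam(name,st=None):
    p=ctrl.camera_params(name);K=p["camera_matrix"];k=p["k1"]
    if name=="wrist":
        st=st or ctrl.state(); H=np.array(p["hand_eye"]); O=np.array(st["orientation"])
        Rw=O@H[:3,:3]; c=O@H[:3,3]+np.array(st["ee_pos"])
    else:
        R=cv2.Rodrigues(np.array(p["rvec"]))[0]; Rw=R.T; c=-R.T@np.array(p["tvec"])
    return K,k,Rw,c
def back(C,px,z):
    """pixels -> world points on plane z"""
    K,k,Rw,c=C; px=np.atleast_2d(np.array(px,float))
    n=cv2.undistortPoints(px.reshape(-1,1,2),K,np.array([k,0,0,0,0.])).reshape(-1,2)
    d=np.c_[n,np.ones(len(n))]@Rw.T
    z=np.broadcast_to(z,len(n))
    return c+d*((z-c[2])/d[:,2])[:,None]
def proj(C,P):
    K,k,Rw,c=C; Q=(np.atleast_2d(P)-c)@Rw
    s=Q[:,:2]/Q[:,2:]; s=s*(1+k*(s**2).sum(1,keepdims=True))
    return s@K[:2,:2].T+K[:2,2]
```

Run:
```python
import cv2
im=cv2.imread("pics/scene0raw.png")
for n,x in (("L",130),("R",260)):
    cv2.imwrite(f"pics/s{n}.png",cv2.resize(im[170:290,x:x+200],None,fx=4,fy=4,interpolation=cv2.INTER_CUBIC))
```

```text
(no output)
```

View pics/sL.png

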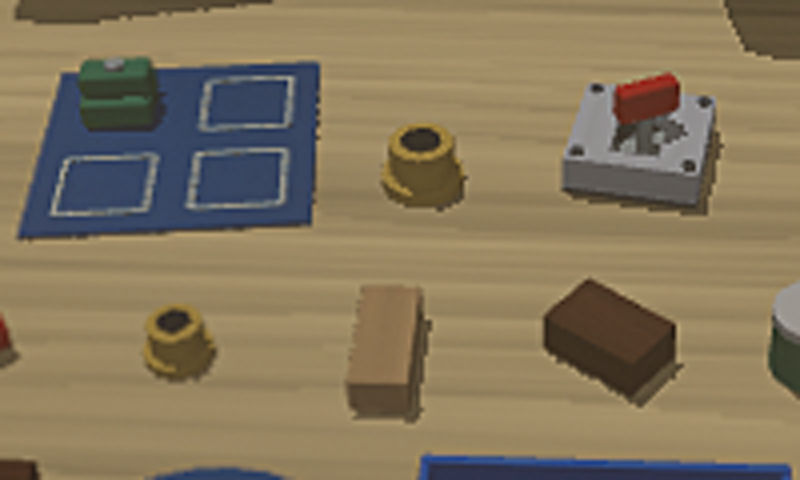

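View pics/sR.png

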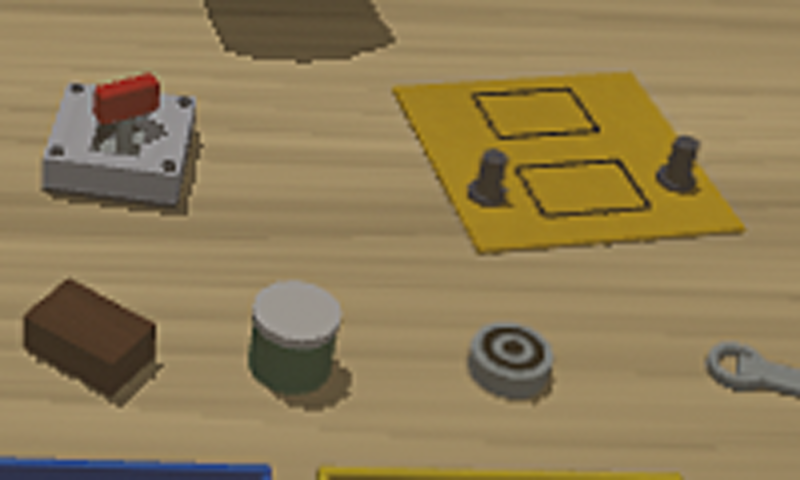

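Run:
```python
from h import *
np.set_printoptions(precision=1,suppress=True)
C=cam("scene")
f=lambda x0,p:(np.array(p,float)+.5)/4-.5+[x0,170]
def b(n,x0,p,z): P=back(C,f(x0,p),z)[:,:2]; print(n,P.tolist() if 0 else P.round(1).ravel(),'mean',P.mean(0)); return P
def sq(P): print('   sides',[round(float(np.linalg.norm(P[i]-P[(i+1)%len(P)])),1) for i in range(len(P))],'ang of 0->1 deg',np.degrees(np.arctan2(*(P[1]-P[0])[::-1])))
sq(b('blue',130,[(62,73),(320,62),(312,224),(19,238)],3))
sq(b('yellow',260,[(392,89),(633,73),(744,231),(480,253)],3))
sq(b('keeper',130,[(585,83),(718,100),(699,181),(562,165)],26))
sq(b('block',130,[(588,279),(675,325),(625,365),(545,318)],25))
b('bushA top',130,[(420,140)],24);b('bushA barrel l/r',130,[(387,145),(455,145)],22);b('A flange l/r',130,[(383,180),(464,180)],4)
b('bushB top',130,[(175,322)],24);b('B barrel',130,[(147,328),(205,328)],20);b('B flange',130,[(144,352),(215,352)],4)
b('tin',260,[(297,310)],40);b('bearing',260,[(512,347),(470,352),(552,352)],16)
sq(b('offcut',130,[(362,285),(424,287),(408,387),(347,383)],22))
sq(b('wing top',130,[(615,88),(672,74),(680,82),(622,98)],60))
```

```text
blue [ 404.6 -363.6  383.5 -194.9  553.9 -172.9  574.4 -340.2] mean [ 479.1 -267.9]
   sides [170.0, 171.8, 168.5, 171.5] ang of 0->1 deg 97.11074462149334
yellow [395.6 199.9 367.1 369.5 535.5 393.3 562.6 228.1] mean [465.2 297.7]
   sides [172.0, 170.1, 167.4, 169.4] ang of 0->1 deg 99.53586160048202
keeper [433.7 -16.7 448.4  67.1 532.1  52.4 520.4 -28.2] mean [483.6  18.7]
   sides [85.0, 85.0, 81.4, 87.5] ang of 0->1 deg 80.05640225680132
block [620.5 -10.5 655.1  35.9 686.1   9.8 652.6 -32.4] mean [653.6   0.7]
   sides [57.9, 40.5, 53.9, 38.8] ang of 0->1 deg 53.31132318247657
bushA top [ 496.8 -114.8] mean [ 496.8 -114.8]
bushA barrel l/r [ 500.1 -134.5  498.2  -93.5] mean [ 499.1 -114. ]
A flange l/r [ 511.4 -136.6  509.2  -87.7] mean [ 510.3 -112.1]
bushB top [ 663.1 -225.7] mean [ 663.1 -225.7]
B barrel [ 664.1 -240.9  662.7 -210.5] mean [ 663.4 -225.7]
B flange [ 665.7 -244.6  664.  -207. ] mean [ 664.9 -225.8]
tin [657.  108.8] mean [657.  108.8]
bearing [655.2 226.1 659.8 202.8 658.3 246.9] mean [657.8 225.3]
offcut [ 627.4 -132.4  627.5  -98.8  703.2  -99.   701.7 -130. ] mean [ 665.  -115.1]
   sides [33.6, 75.7, 31.0, 74.4] ang of 0->1 deg 89.75882652019176
wing top [488.1   1.9 471.4  36.1 479.8  40.7 498.3   6.1] mean [484.4  21.2]
   sides [38.0, 9.5, 39.2, 11.0] ang of 0->1 deg 115.98290601452005
```

Reading the two bush candidates in the scene picture: the one at (337,300) has a flange of about 49 mm, too big. The one at (248,364) has a flange of 37.6 mm and a barrel of 30.4 mm, which fits the description. Moving out for a wrist view of the keeper, block and bushes.

The rows are not in the units I measure in: shifts go in shares of 800 mm and turns go in shares of 180 degrees. I convert before sending: 33.2 mm is 0.0415, -21.5 mm is -0.0269.

Call:
{"api": "run_rows", "payload": {
  "moves": [
    [0.0415,-0.0269,0.0041,0],
    [0.0415,-0.0269,0.0041,0],
    [0.0415,-0.0269,0.0041,0],
    [0.0415,-0.0269,0.0041,0],
    [0.0415,-0.0269,0.0041,0],
    [0.0415,-0.0269,0.0041,0],
    [0.0415,-0.0269,0.0041,0],
    [0.0415,-0.0269,0.0041,0],
    [0.0415,-0.0269,0.0041,0],
    [0.0415,-0.0269,0.0041,0],
    [0.0415,-0.0269,0.0041,0],
    [0.0415,-0.0269,0.0041,0],
    [0.0415,-0.0269,0.0041,0],
    [0.0415,-0.0269,0.0041,0],
    [0.0415,-0.0269,0.0041,0],
    [0.0415,-0.0269,0.0041,0],
    [0,0,0,0],
    [0,0,0,0]
  ]
}}

```text
t: 1.9
ee_pos: [560.4, -29.0, 250.2]
orientation: [[0.962, 0.274, -0.002], [0.274, -0.962, -0.0], [-0.002, -0.0, -1.0]]
contact_force: [0.6, -0.1, -0.1]
gripper_width: 84.9
grip_force: 0.0
```

Create look.py:
```python
import sys,pickle
from h import *
n=sys.argv[1]; st=ctrl.state(); im=ctrl.camera("wrist"); cv2.imwrite(f"pics/{n}raw.png",im)
pickle.dump(cam("wrist",st),open(f"pics/{n}.pkl","wb"))
cv2.imwrite(f"pics/{n}.png",cv2.resize(im,(800,600),interpolation=cv2.INTER_CUBIC)); print(st["t"],st["ee_pos"])
```

```bash
python3 look.py w1
```

```text
1.9 [560.37980779 -29.02743097 250.16281868]
```

View pics/w1.png

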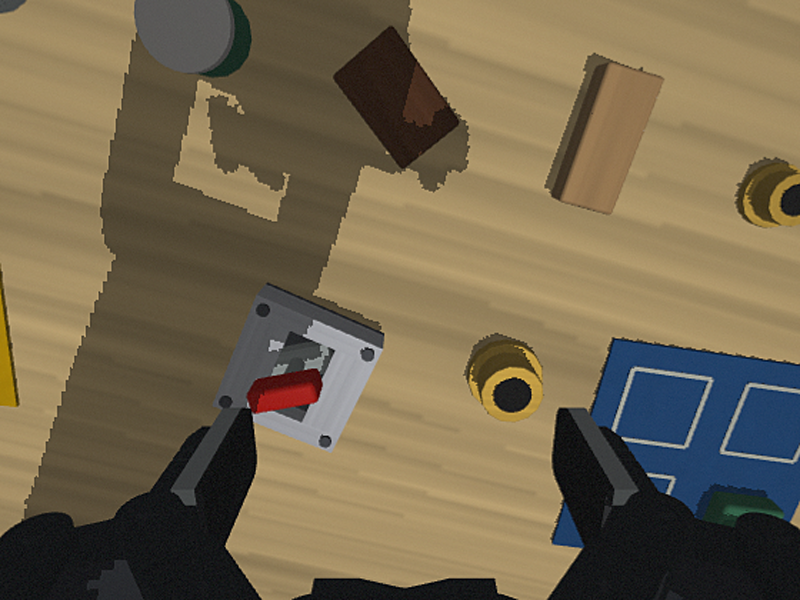

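The wrist view shows the block top at (397,97), the keeper top at (298,373) with its slot running roughly along the picture's vertical, and the red wing top at (286,394) lying across it. The small bush is at (770,195).

Run:
```python
import pickle
from h import *
np.set_printoptions(precision=1,suppress=True)
C=pickle.load(open("pics/w1.pkl","rb"))
def b(n,p,z):
    P=back(C,(np.array(p,float)+.5)*.7-.5,z)[:,:2]; print(n,'mean',P.mean(0),end=' ')
    if len(P)==4:
        d=[P[(i+1)%4]-P[i] for i in range(4)]
        print([round(float(np.linalg.norm(v)),1) for v in d],[round(float(np.degrees(np.arctan2(v[1],v[0]))),1) for v in d],end='')
    print()
b('block',[(391,26),(458,122),(404,167),(334,76)],25)
b('keeper',[(262,297),(383,334),(333,451),(214,409)],26)
b('slot',[(299,331),(335,349),(303,422),(268,408)],26)
b('wing',[(250,394),(319,375),(321,393),(254,413)],60)
b('bush top',[(797,200)],24)
b('tin',[(184,28)],40)
```

```text
block mean [651.5   0.2] [57.4, 36.7, 58.0, 37.5] [-126.4, 144.8, 54.3, -36.2]
keeper mean [481.3  16.4] [74.6, 89.0, 80.4, 83.3] [-92.4, 173.6, 83.1, -10.4]
slot mean [479.6  14.1] [24.2, 55.7, 23.8, 57.3] [-103.2, 171.9, 80.7, -7.8]
wing mean [486.7  17.8] [40.6, 11.1, 40.3, 12.0] [-57.4, -161.4, 124.1, 21.2]
bush top mean [ 662.2 -227.6] 
tin mean [653.5 106.1]
```

Aligning over the dark block.

To row units: 32 mm is 0.04, 25 mm is 0.0313, -0.13 rad is -0.0414.

Call:
{"api": "run_rows", "payload": {
  "moves": [
    [0.04,-0.0014,0,0],
    [0.04,-0.0014,0,0],
    [0.04,-0.0014,0,0],
    [0,0,0,-0.0414],
    [0,0,0.0125,-0.0414],
    [0,0,0.025,-0.0414],
    [0,0,0.0313,-0.0414],
    [0,0,0.0313,-0.0407],
    [0,0,0.0313,0],
    [0,0,0.0313,0],
    [0,0,0.025,0],
    [0,0,0.0188,0],
    [0,0,0.0063,0],
    [0,0,0,0]
  ]
}}

```text
t: 3.35
ee_pos: [651.7, -0.8, 81.0]
orientation: [[0.603, 0.797, -0.001], [0.797, -0.603, -0.0], [-0.0, -0.0, -1.0]]
contact_force: [-0.4, 0.6, 0.5]
gripper_width: 85.3
grip_force: 0.0
```

To row units: -40 mm is -0.05, -30 mm is -0.0375.

Call:
{"api": "run_rows", "payload": {
  "moves": [
    [0,0,0,0],
    [0,0,0,0],
    [0,0,0,0],
    [0,0,0,0],
    [0,0,0,0],
    [0,0,0,0],
    [0,0,-0.0125,0],
    [0,0,-0.0375,0],
    [0,0,-0.05,0],
    [0,0,-0.05,0],
    [0,0,-0.0375,0],
    [0,0,0,0]
  ],
  "aperture": 30
}}

```text
t: 4.55
ee_pos: [653.2, -0.3, 237.8]
orientation: [[0.603, 0.798, 0.01], [0.798, -0.603, -0.001], [0.005, 0.008, -1.0]]
contact_force: [0.5, 0.4, 0.8]
gripper_width: 38.2
grip_force: 62.1
```

To row units: -30.5 mm is -0.0381, 15 mm is 0.0188, -0.134 rad is -0.0427.

Call:
{"api": "run_rows", "payload": {
  "moves": [
    [0.0188,-0.0381,0,0],
    [0.0188,-0.0381,0,0],
    [0.0188,-0.0381,0,0],
    [0.0188,-0.0381,0,0],
    [0.0188,-0.0381,0,0],
    [0.0188,-0.0381,0,0],
    [0.0188,-0.0381,0,0],
    [0.0188,-0.0381,0,0],
    [0.0188,-0.0381,0,0],
    [0.0188,-0.0381,0,0],
    [0,0,0,-0.0427],
    [0,0,0,-0.0427],
    [0,0,0,-0.0427],
    [0,0,0,-0.0427],
    [0,0,0,-0.0427],
    [0,0,0,-0.0423],
    [0,0,0,0],
    [0,0,0,0]
  ]
}}

```text
t: 6.35
ee_pos: [498.7, 303.2, 230.3]
orientation: [[-0.152, 0.988, -0.001], [0.988, 0.152, -0.001], [-0.001, -0.001, -1.0]]
contact_force: [0.3, 0.5, -1.0]
gripper_width: 38.3
grip_force: 62.0
```

```bash
python3 look.py w2
```

```text
6.35 [498.71437043 303.2115071  230.3481669 ]
```

View pics/w2.png

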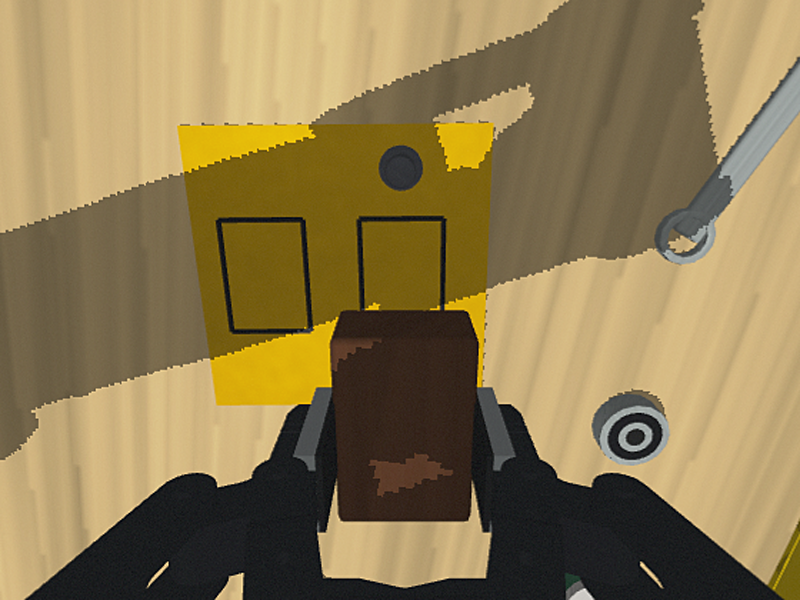

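Block is held square over the yellow mat. Outline far edge is (358,217)–(446,217), post top (401,166), mat corners (178,125), (494,124), (484,404) and (217,405).

Create m.py:
```python
import pickle
from h import *
np.set_printoptions(precision=1,suppress=True)
def load(n): global C; C=pickle.load(open(f"pics/{n}.pkl","rb"))
def b(n,p,z):
    P=back(C,(np.array(p,float)+.5)*.7-.5,z)[:,:2]; print(n,'mean',P.mean(0),end=' ')
    if len(P)>1:
        d=[P[(i+1)%len(P)]-P[i] for i in range(len(P))]
        print([round(float(np.linalg.norm(v)),1) for v in d],[round(float(np.degrees(np.arctan2(v[1],v[0]))),1) for v in d],end='')
    print(); return P
```

Run:
```python
from m import *
load("w2")
b('mat',[(178,125),(494,124),(484,404),(217,405)],3)
b('outl far',[(358,217),(446,217)],3)
b('outl2',[(218,219),(303,219),(311,330),(232,331)],3)
b('post',[(401,166)],33)
b('held',[(332,338),(477,338),(470,521),(340,521)],230.3-56)
b('bearing',[(634,435)],16)
```

```text
mat mean [463.4 296.7] [168.9, 169.0, 170.6, 169.3] [8.9, -80.2, -171.0, 99.2]
outl far mean [491.8 336.7] [49.7, 49.7] [8.8, -171.2]
outl2 mean [418.3 290. ] [48.1, 67.5, 48.1, 68.1] [8.8, -80.7, -170.5, 99.3]
post mean [486.9 366.4] 
held mean [498.  305.5] [37.3, 57.9, 38.1, 58.0] [8.8, -80.7, -171.2, 98.5]
bearing mean [655.1 226.5]
```

To row units: 30 mm is 0.0375, -2.6 mm is -0.0033.

Call:
{"api": "run_rows", "payload": {
  "moves": [
    [-0.0033,-0.0014,0.025,0],
    [0,0,0.0375,0],
    [0,0,0.0375,0],
    [0,0,0.0313,0],
    [0,0,0.0188,0],
    [0,0,0.0125,0],
    [0,0,0.0125,0],
    [0,0,0.0038,0],
    [0,0,0.0025,0],
    [0,0,0,0],
    [0,0,0,0]
  ]
}}

```text
t: 7.5
ee_pos: [498.6, 300.7, 86.8]
orientation: [[-0.155, 0.988, 0.001], [0.988, 0.155, 0.001], [0.0, 0.001, -1.0]]
contact_force: [0.2, 0.0, -0.1]
gripper_width: 38.5
grip_force: 62.0
```

To row units: 1.5 mm is 0.0019.

Call:
{"api": "run_rows", "payload": {
  "moves": [
    [0,0,0.0019,0],
    [0,0,0,0],
    [0,0,0,0]
  ]
}}

```text
t: 7.8
ee_pos: [498.7, 300.8, 85.3]
orientation: [[-0.155, 0.988, 0.001], [0.988, 0.155, 0.001], [0.0, 0.001, -1.0]]
contact_force: [0.8, 0.2, 4.1]
gripper_width: 38.2
grip_force: 62.5
```

Call:
{"api": "run_rows", "payload": {
  "moves": [
    [0,0,0,0],
    [0,0,0,0],
    [0,0,0,0],
    [0,0,0,0],
    [0,0,-0.0125,0],
    [0,0,-0.0375,0],
    [0,0,-0.05,0],
    [0,0,-0.05,0],
    [0,0,-0.05,0],
    [0,0,0,0],
    [0,0,0,0]
  ],
  "aperture": 70
}}

```text
t: 8.9
ee_pos: [498.5, 300.7, 246.2]
orientation: [[-0.155, 0.988, 0.003], [0.988, 0.155, 0.001], [0.001, 0.003, -1.0]]
contact_force: [-0.1, -0.6, -0.8]
gripper_width: 69.8
grip_force: 0.0
```

```bash
python3 look.py w3
```

```text
8.9 [498.49391718 300.72904505 246.18945167]
```

View pics/w3.png

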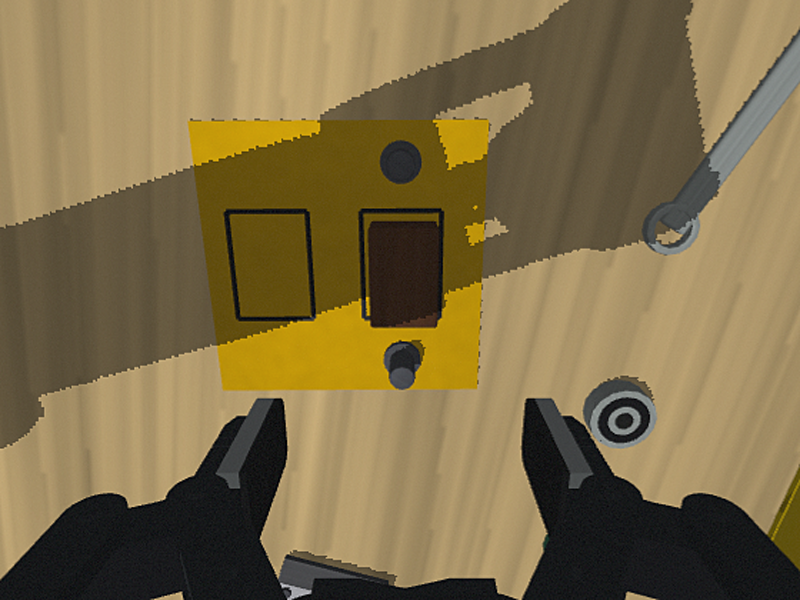

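Block lies in the outline, with top corners (369,222), (439,222), (437,327), (370,327). Post tops are at (401,160) and (402,376).

Run:
```python
from m import *
load("w3")
b('mat',[(190,120),(490,120),(478,389),(222,390)],3)
b('block',[(369,222),(439,222),(437,327),(370,327)],28)
b('posts',[(401,160),(402,376)],33)
b('outl',[(361,210),(443,210)],3)
b('bearing',[(624,420)],16)
```

```text
mat mean [463.1 296.9] [168.3, 168.9, 170.4, 169.3] [9.0, -80.7, -170.9, 98.6]
block mean [498.2 303. ] [38.4, 61.8, 39.4, 61.8] [8.9, -80.9, -171.1, 98.3]
posts mean [496.7 304.7] [124.4, 124.4] [-80.9, 99.1]
outl mean [492.  336.2] [48.6, 48.6] [8.9, -171.1]
bearing mean [656.  225.9]
```

To row units: 30 mm is 0.0375, 28.8 mm is 0.036.

Call:
{"api": "run_rows", "payload": {
  "moves": [
    [-0.0245,0.036,0,0],
    [-0.0245,0.036,0,0],
    [-0.0245,0.036,0,0],
    [-0.0245,0.036,0,0],
    [-0.0245,0.036,0,0],
    [0,0,0.025,0],
    [0,0,0.0375,0],
    [0,0,0.0375,0],
    [0,0,0.0375,0],
    [0,0,0.0313,0],
    [0,0,0.0188,0],
    [0,0,0.0125,0],
    [0,0,0.005,0],
    [0,0,0,0],
    [0,0,0,0]
  ]
}}

```text
t: 10.45
ee_pos: [656.3, 226.3, 82.0]
orientation: [[-0.155, 0.988, 0.002], [0.988, 0.155, 0.001], [0.0, 0.002, -1.0]]
contact_force: [-0.4, -0.2, -0.4]
gripper_width: 69.9
grip_force: 0.0
```

Down 5 more, grip and lift.

To row units: 5.5 mm is 0.0069.

Call:
{"api": "run_rows", "payload": {
  "moves": [
    [0,0,0.0069,0],
    [0,0,0,0],
    [0,0,0,0]
  ]
}}

```text
t: 10.75
ee_pos: [655.7, 226.1, 75.1]
orientation: [[-0.155, 0.988, -0.0], [0.988, 0.155, -0.0], [-0.0, -0.0, -1.0]]
contact_force: [-0.1, -0.9, 0.3]
gripper_width: 69.8
grip_force: 0.0
```

Call:
{"api": "run_rows", "payload": {
  "moves": [
    [0,0,0,0],
    [0,0,0,0],
    [0,0,0,0],
    [0,0,0,0],
    [0,0,0,0],
    [0,0,-0.0125,0],
    [0,0,-0.0375,0],
    [0,0,-0.05,0],
    [0,0,-0.05,0],
    [0,0,-0.025,0],
    [0,0,0,0],
    [0,0,0,0]
  ],
  "aperture": 30
}}

```text
t: 11.95
ee_pos: [655.4, 226.1, 213.9]
orientation: [[-0.155, 0.988, -0.001], [0.988, 0.155, -0.001], [-0.0, -0.002, -1.0]]
contact_force: [-0.8, -0.7, -2.6]
gripper_width: 41.3
grip_force: 60.9
```

To row units: -30 mm is -0.0375, -20.7 mm is -0.0259.

Call:
{"api": "run_rows", "payload": {
  "moves": [
    [-0.0375,-0.0259,0,0],
    [-0.0375,-0.0259,0,0],
    [-0.0375,-0.0259,0,0],
    [-0.0375,-0.0259,0,0],
    [-0.0375,-0.0259,0,0],
    [-0.0375,-0.0259,0,0],
    [-0.0375,-0.0259,0,0],
    [-0.0375,-0.0259,0,0],
    [-0.0375,-0.0259,0,0],
    [-0.0375,-0.0259,0,0],
    [-0.0375,-0.0259,0,0],
    [-0.0375,-0.0259,0,0],
    [-0.0375,-0.0259,0,0],
    [-0.0375,-0.0259,0,0],
    [0,0,0,0],
    [0,0,0,0]
  ]
}}

```text
t: 13.55
ee_pos: [433.8, -233.8, 212.9]
orientation: [[-0.154, 0.988, -0.003], [0.988, 0.154, 0.002], [0.003, -0.003, -1.0]]
contact_force: [0.4, 0.5, -1.5]
gripper_width: 41.5
grip_force: 61.1
```

```bash
python3 look.py w4
```

```text
13.55 [ 433.82932573 -233.75103994  212.87689261]
```

View pics/w4.png

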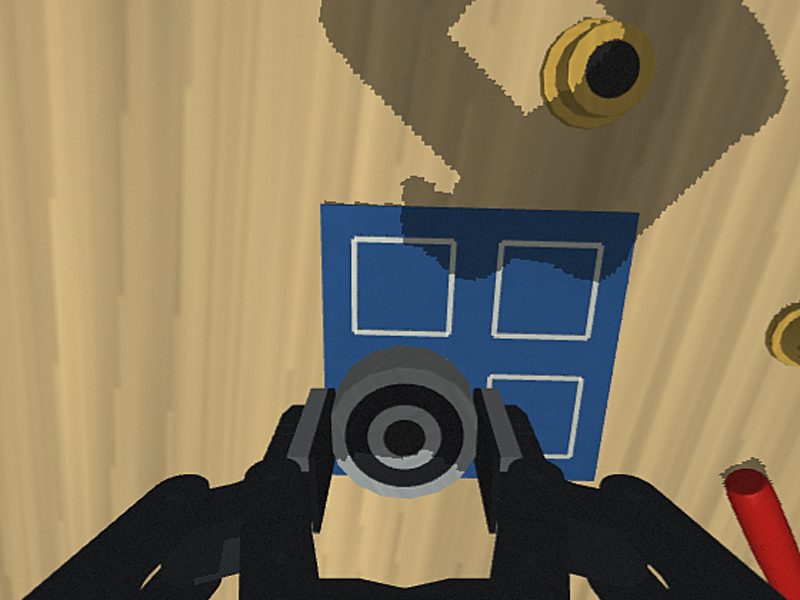

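Bearing square corners are (354,239), (455,241), (450,334), (355,332). Clamp square corners are (500,243), (602,245), (590,339), (494,336). The held bearing's centre is at (405,436).

Run:
```python
from m import *
load("w4")
b('bsq',[(354,239),(455,241),(450,334),(355,332)],3)
b('csq',[(500,243),(602,245),(590,339),(494,336)],3)
b('esq',[(486,376),(583,378),(573,458),(482,456)],3)
b('held',[(405,436)],153.8)
b('mat far',[(321,205),(639,213)],3)
b('bush',[(797,333)],24)
```

```text
bsq mean [ 432.9 -235.5] [54.5, 54.0, 54.4, 53.9] [7.7, -82.4, -172.4, 97.7]
csq mean [ 511.9 -225.7] [55.2, 54.9, 55.2, 54.1] [7.7, -81.4, -173.0, 98.6]
esq mean [ 521.8 -305. ] [57.2, 55.2, 56.8, 55.1] [7.6, -81.3, -172.5, 99.1]
held mean [ 433.4 -233.4] 
mat far mean [ 466.3 -186.2] [168.4, 168.4] [7.4, -172.6]
bush mean [ 641.  -221.7]
```

To row units: 30 mm is 0.0375, -1.7 mm is -0.0021.

Call:
{"api": "run_rows", "payload": {
  "moves": [
    [-0.0021,-0.001,0.025,0],
    [0,0,0.0375,0],
    [0,0,0.0375,0],
    [0,0,0.0313,0],
    [0,0,0.0188,0],
    [0,0,0.01,0],
    [0,0,0.005,0],
    [0,0,0.0013,0],
    [0,0,0,0],
    [0,0,0,0],
    [0,0,0,0]
  ]
}}

```text
t: 14.7
ee_pos: [434.5, -235.8, 82.8]
orientation: [[-0.155, 0.988, 0.001], [0.988, 0.155, -0.001], [-0.001, 0.001, -1.0]]
contact_force: [0.1, -0.0, -0.3]
gripper_width: 41.4
grip_force: 61.1
```

Call:
{"api": "run_rows", "payload": {
  "moves": [
    [0,-0.0013,0.0025,0],
    [0,0,0.0019,0],
    [0,0,0,0],
    [0,0,0,0]
  ]
}}

```text
t: 15.1
ee_pos: [433.2, -235.8, 78.8]
orientation: [[-0.155, 0.988, -0.0], [0.988, 0.155, -0.0], [-0.0, -0.0, -1.0]]
contact_force: [-0.9, 0.3, 2.2]
gripper_width: 41.5
grip_force: 61.4
```

Call:
{"api": "run_rows", "payload": {
  "moves": [
    [0,0,0,0],
    [0,0,0,0],
    [0,0,0,0],
    [0,0,0,0],
    [0,0,-0.0125,0],
    [0,0,-0.0375,0],
    [0,0,-0.05,0],
    [0,0,-0.05,0],
    [0,0,-0.025,0],
    [0,0,0,0],
    [0,0,0,0]
  ],
  "aperture": 70
}}

```text
t: 16.2
ee_pos: [433.2, -235.6, 218.8]
orientation: [[-0.155, 0.988, 0.0], [0.988, 0.155, -0.0], [-0.0, 0.0, -1.0]]
contact_force: [-0.1, -0.6, -0.3]
gripper_width: 70.2
grip_force: 0.0
```

To row units: 28.5 mm is 0.0356, -3.3 mm is -0.0041.

Call:
{"api": "run_rows", "payload": {
  "moves": [
    [-0.0041,0.0356,0,0],
    [-0.0041,0.0356,0,0],
    [-0.0041,0.0356,0,0],
    [-0.0041,0.0356,0,0],
    [-0.0041,0.0356,0,0],
    [-0.0041,0.0356,0,0],
    [-0.0041,0.0356,0,0],
    [-0.0041,0.0356,0,0],
    [0,0,0,0],
    [0,0,0,0]
  ]
}}

```text
t: 17.2
ee_pos: [662.2, -226.1, 215.7]
orientation: [[-0.156, 0.988, -0.004], [0.988, 0.156, 0.001], [0.002, -0.004, -1.0]]
contact_force: [0.5, -0.1, 0.3]
gripper_width: 70.1
grip_force: 0.0
```

```bash
python3 look.py w5
```

```text
17.2 [ 662.21098833 -226.09140715  215.74860357]
```

View pics/w5.png

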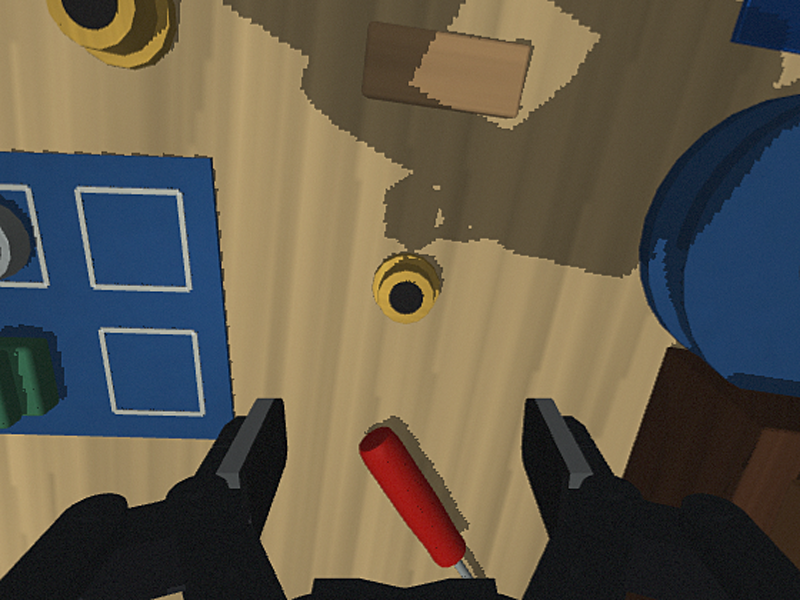

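The bush meant is at top centre (406,296), with the larger look-alike at (110,20).

Run:
```python
from m import *
load("w5")
b('top',[(406,296)],24)
b('barrel lr',[(376,295),(437,295)],23)
b('flange lr',[(373,285),(443,285)],5)
b('big barrel',[(46,0),(136,0)],23)
b('csq',[(77,187),(184,190),(191,292),(94,289)],3)
b('coil',[(640,250)],50)
```

```text
top mean [ 662.3 -226.8] 
barrel lr mean [ 662.5 -226.5] [32.0, 32.0] [9.0, -171.0]
flange lr mean [ 663.3 -226.3] [39.0, 39.0] [9.0, -171.0]
big barrel mean [ 503.6 -113.7] [39.7, 39.7] [9.0, -171.0]
csq mean [ 513.2 -225.5] [56.4, 56.6, 54.4, 56.3] [7.4, -84.8, -172.8, 97.2]
coil mean [ 762.9 -180.1]
```

To row units: 30 mm is 0.0375, 25 mm is 0.0313.

Call:
{"api": "run_rows", "payload": {
  "moves": [
    [0,0.0004,0.025,0],
    [0,0,0.0375,0],
    [0,0,0.0375,0],
    [0,0,0.0313,0],
    [0,0,0.0188,0],
    [0,0,0.01,0],
    [0,0,0.0025,0],
    [0,0,0,0],
    [0,0,0,0],
    [0,0,0,0]
  ]
}}

```text
t: 18.25
ee_pos: [663.3, -226.5, 90.0]
orientation: [[-0.155, 0.988, 0.002], [0.988, 0.155, -0.001], [-0.001, 0.002, -1.0]]
contact_force: [-0.0, 0.0, 0.1]
gripper_width: 70.1
grip_force: 0.0
```

To row units: 4 mm is 0.005, -0.5 mm is -0.0006.

Call:
{"api": "run_rows", "payload": {
  "moves": [
    [0,-0.0006,0.005,0],
    [0,0,0,0],
    [0,0,0,0]
  ]
}}

```text
t: 18.55
ee_pos: [662.2, -226.4, 84.3]
orientation: [[-0.155, 0.988, -0.0], [0.988, 0.155, 0.0], [0.0, -0.0, -1.0]]
contact_force: [-0.3, -0.2, -0.0]
gripper_width: 69.8
grip_force: 0.0
```

Call:
{"api": "run_rows", "payload": {
  "moves": [
    [0,0,0,0],
    [0,0,0,0],
    [0,0,0,0],
    [0,0,0,0],
    [0,0,0,0],
    [0,0,0,0],
    [0,0,-0.0125,0],
    [0,0,-0.0375,0],
    [0,0,-0.05,0],
    [0,0,-0.05,0],
    [0,0,-0.025,0],
    [0,0,0,0],
    [0,0,0,0],
    [0,0,0,0]
  ],
  "aperture": 20
}}

```text
t: 19.95
ee_pos: [661.7, -226.1, 221.5]
orientation: [[-0.155, 0.988, -0.004], [0.988, 0.155, 0.002], [0.002, -0.004, -1.0]]
contact_force: [-0.7, 0.5, -1.4]
gripper_width: 27.2
grip_force: 59.3
```

To row units: 32.2 mm is 0.0403, -4.7 mm is -0.0059.

Call:
{"api": "run_rows", "payload": {
  "moves": [
    [0.0403,-0.0059,0,0],
    [0.0403,-0.0059,0,0],
    [0.0403,-0.0059,0,0],
    [0.0403,-0.0059,0,0],
    [0.0403,-0.0059,0,0],
    [0.0403,-0.0059,0,0],
    [0.0403,-0.0059,0,0],
    [0.0403,-0.0059,0,0],
    [0.0403,-0.0059,0,0],
    [0.0403,-0.0059,0,0],
    [0.0403,-0.0059,0,0],
    [0.0403,-0.0059,0,0],
    [0.0403,-0.0059,0,0],
    [0.0403,-0.0059,0,0],
    [0.0403,-0.0059,0,0],
    [0.0403,-0.0059,0,0],
    [0.0403,-0.0059,0,0],
    [0,0,0,0],
    [0,0,0,0],
    [0,0,0,0]
  ]
}}

```text
t: 21.95
ee_pos: [498.4, 301.0, 223.4]
orientation: [[-0.155, 0.988, -0.002], [0.988, 0.155, -0.001], [-0.001, -0.002, -1.0]]
contact_force: [-0.1, 0.4, -1.9]
gripper_width: 27.3
grip_force: 59.4
```

```bash
python3 look.py w6
```

```text
21.95 [498.43382034 301.01316769 223.41917782]
```

View pics/w6.png

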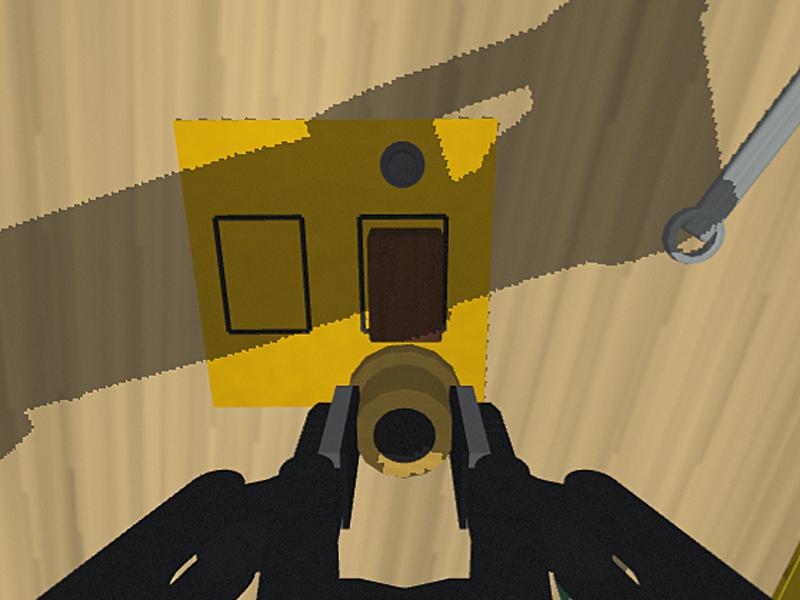

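Run:
```python
from m import *
load("w6")
b('bush',[(404,434)],163.1)
b('barrel lr',[(357,430),(452,430)],163)
b('block',[(368,229),(442,229),(441,341),(369,341)],28)
```

```text
bush mean [497.9 300.9] 
barrel lr mean [497.8 302.2] [27.0, 27.0] [9.0, -171.0]
block mean [497.9 303.4] [37.6, 61.6, 39.3, 61.6] [8.9, -80.2, -171.1, 98.1]
```

To row units: 30 mm is 0.0375, 25 mm is 0.0313.

Call:
{"api": "run_rows", "payload": {
  "moves": [
    [0.0026,0,0.025,0],
    [0,0,0.0375,0],
    [0,0,0.0313,0],
    [0,0,0.0188,0],
    [0,0,0.01,0],
    [0,0,0.005,0],
    [0,0,0,0],
    [0,0,0,0],
    [0,0,0,0],
    [0,0,0,0]
  ]
}}

```text
t: 23.0
ee_pos: [498.3, 304.2, 123.3]
orientation: [[-0.155, 0.988, 0.001], [0.988, 0.155, 0.001], [0.0, 0.001, -1.0]]
contact_force: [-0.1, 1.0, -1.4]
gripper_width: 27.1
grip_force: 59.4
```

The rows are not in the units I measure in: shifts go in shares of 800 mm and turns go in shares of 180 degrees. I convert before sending: 5 mm is 0.0063, 3 mm is 0.0038.

Call:
{"api": "run_rows", "payload": {
  "moves": [
    [-0.0013,0,0.0063,0],
    [0,0,0.0038,0],
    [0,0,0.0013,0],
    [0,0,0,0],
    [0,0,0,0],
    [0,0,0,0]
  ]
}}

```text
t: 23.6
ee_pos: [498.2, 303.0, 113.6]
orientation: [[-0.155, 0.988, 0.0], [0.988, 0.155, -0.0], [-0.0, 0.0, -1.0]]
contact_force: [-0.2, 0.5, -2.0]
gripper_width: 27.0
grip_force: 59.6
```

To row units: 1 mm is 0.0013, 0.7 mm is 0.0009.

Call:
{"api": "run_rows", "payload": {
  "moves": [
    [0,0,0.0013,0],
    [0,0,0.0009,0],
    [0,0,0,0],
    [0,0,0,0]
  ]
}}

```text
t: 24.0
ee_pos: [498.4, 303.1, 113.0]
orientation: [[-0.155, 0.988, 0.001], [0.988, 0.155, 0.0], [0.0, 0.001, -1.0]]
contact_force: [-3.4, -2.6, 6.0]
gripper_width: 27.1
grip_force: 60.2
```

Call:
{"api": "run_rows", "payload": {
  "moves": [
    [0,0,0,0],
    [0,0,0,0],
    [0,0,0,0],
    [0,0,0,0],
    [0,0,-0.0063,0],
    [0,0,-0.0375,0],
    [0,0,-0.05,0],
    [0,0,-0.05,0],
    [0,0,0,0],
    [0,0,0,0]
  ],
  "aperture": 60
}}

```text
t: 25.0
ee_pos: [498.5, 303.2, 228.2]
orientation: [[-0.155, 0.988, 0.002], [0.988, 0.155, 0.001], [0.001, 0.003, -1.0]]
contact_force: [-0.3, -0.2, -0.3]
gripper_width: 59.8
grip_force: 0.0
```

To row units: -31 mm is -0.0388, -6.4 mm is -0.008, -0.12 rad is -0.0382.

Call:
{"api": "run_rows", "payload": {
  "moves": [
    [-0.0388,-0.008,0,0],
    [-0.0388,-0.008,0,0],
    [-0.0388,-0.008,0,0],
    [-0.0388,-0.008,0,0],
    [-0.0388,-0.008,0,0],
    [-0.0388,-0.008,0,0],
    [-0.0388,-0.008,0,0],
    [-0.0388,-0.008,0,0],
    [-0.0388,-0.008,0,0],
    [0,0,0,-0.0382],
    [0,0,0,-0.0382],
    [0,0,0,-0.0382],
    [0,0,0,0],
    [0,0,0,0]
  ]
}}

```text
t: 26.4
ee_pos: [484.3, 18.5, 225.8]
orientation: [[-0.491, 0.871, -0.002], [0.871, 0.491, -0.0], [0.001, -0.002, -1.0]]
contact_force: [0.7, -0.4, -0.4]
gripper_width: 59.9
grip_force: 0.0
```

```bash
python3 look.py w7
```

```text
26.4 [484.28903962  18.48369138 225.75909931]
```

View pics/w7.png

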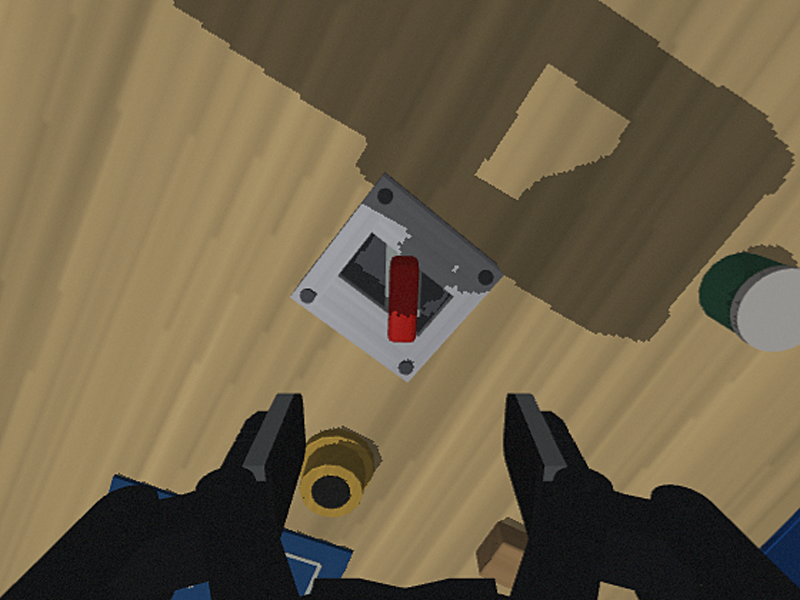

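Wing top is (390,257), (418,257), (415,342), (388,342), aligned with the fingers. Slot corners are about (372,234), (453,296), (424,336), (340,273).

Run:
```python
from m import *
load("w7")
b('wing',[(390,257),(418,257),(415,342),(388,342)],60)
b('slot',[(372,234),(453,296),(424,336),(340,273)],26)
b('keeper',[(387,174),(504,272),(408,382),(291,297)],26)
```

```text
wing mean [480.5  22.4] [12.8, 42.2, 13.1, 42.3] [29.4, -62.1, -150.6, 117.6]
slot mean [479.5  18.6] [54.6, 27.8, 57.7, 27.2] [-8.7, -94.0, 170.7, 79.6]
keeper mean [479.   18.9] [79.6, 82.4, 81.2, 83.2] [-10.0, -98.6, 170.5, 80.3]
```

To row units: 30 mm is 0.0375, 4.5 mm is 0.0056, 0.03 rad is 0.0095.

Call:
{"api": "run_rows", "payload": {
  "moves": [
    [0.0056,-0.0023,0.025,0.0095],
    [0,0,0.0375,0],
    [0,0,0.0375,0],
    [0,0,0.025,0],
    [0,0,0.0125,0],
    [0,0,0.0063,0],
    [0,0,0,0],
    [0,0,0,0],
    [0,0,0,0]
  ]
}}

```text
t: 27.35
ee_pos: [481.5, 21.5, 113.0]
orientation: [[-0.467, 0.884, 0.002], [0.884, 0.467, -0.0], [-0.001, 0.002, -1.0]]
contact_force: [0.8, -0.7, 0.0]
gripper_width: 60.2
grip_force: 0.0
```

To row units: 6 mm is 0.0075, -0.8 mm is -0.001.

Call:
{"api": "run_rows", "payload": {
  "moves": [
    [0,-0.001,0.0075,0],
    [0,0,0,0],
    [0,0,0,0],
    [0,0,0,0]
  ]
}}

```text
t: 27.75
ee_pos: [480.2, 21.1, 105.9]
orientation: [[-0.467, 0.884, 0.0], [0.884, 0.467, -0.0], [-0.0, 0.0, -1.0]]
contact_force: [0.2, -0.6, 0.6]
gripper_width: 59.9
grip_force: 0.0
```

Call:
{"api": "run_rows", "payload": {
  "moves": [
    [0,0,0,0],
    [0,0,0,0],
    [0,0,0,0],
    [0,0,0,0],
    [0,0,0,0],
    [0,0,0,0],
    [0,0,0,0],
    [0,0,0,0],
    [0,0,-0.0038,0],
    [0,0,0,0],
    [0,0,0,0]
  ],
  "aperture": 5
}}

```text
t: 28.85
ee_pos: [480.1, 21.1, 108.7]
orientation: [[-0.467, 0.884, -0.0], [0.884, 0.467, 0.0], [0.0, -0.0, -1.0]]
contact_force: [0.4, -0.5, -1.7]
gripper_width: 12.5
grip_force: 61.3
```

To row units: -2 mm is -0.0025, 0.5 mm is 0.0006, -0.1318 rad is -0.042.

Call:
{"api": "run_rows", "payload": {
  "moves": [
    [0,0,0,-0.042],
    [0,0,0,-0.042],
    [0,0,0,-0.042],
    [0,0,0,-0.042],
    [0,0,0,-0.042],
    [0,0,0,-0.042],
    [0,0,0,-0.042],
    [0,0,0,0],
    [0.0006,-0.0025,0,0],
    [0,0,0,0],
    [0,0,0,0]
  ]
}}

```text
t: 29.95
ee_pos: [479.3, 19.1, 108.8]
orientation: [[-0.987, 0.163, -0.0], [0.163, 0.987, -0.0], [0.0, -0.0, -1.0]]
contact_force: [-0.2, -1.1, -2.1]
gripper_width: 13.2
grip_force: 61.3
```

Turned cleanly with no side force. Lifting slowly through the slot while watching the force.

To row units: -2 mm is -0.0025.

Call:
{"api": "run_rows", "payload": {
  "moves": [
    [0,0,-0.0025,0],
    [0,0,-0.0025,0],
    [0,0,-0.0025,0],
    [0,0,0,0],
    [0,0,0,0]
  ]
}}

```text
t: 30.45
ee_pos: [479.4, 19.2, 115.0]
orientation: [[-0.987, 0.162, 0.0], [0.162, 0.987, -0.0], [-0.0, -0.0, -1.0]]
contact_force: [-0.6, -0.5, -1.8]
gripper_width: 12.9
grip_force: 61.3
```

Call:
{"api": "run_rows", "payload": {
  "moves": [
    [0,0,-0.0038,0],
    [0,0,-0.0038,0],
    [0,0,-0.0038,0],
    [0,0,-0.0038,0],
    [0,0,0,0],
    [0,0,0,0]
  ]
}}

```text
t: 31.05
ee_pos: [479.4, 19.2, 127.0]
orientation: [[-0.987, 0.162, 0.0], [0.162, 0.987, -0.0], [-0.0, -0.0, -1.0]]
contact_force: [-0.3, 0.2, -1.9]
gripper_width: 13.2
grip_force: 61.3
```

To row units: -30 mm is -0.0375, -29.5 mm is -0.0369, -0.14 rad is -0.0446.

Call:
{"api": "run_rows", "payload": {
  "moves": [
    [0,0,-0.0188,0],
    [0,0,-0.0375,0],
    [0,0,-0.0375,0],
    [0,0,-0.0313,0],
    [-0.0114,-0.0369,0,0],
    [-0.0114,-0.0369,0,0],
    [-0.0114,-0.0369,0,0],
    [-0.0114,-0.0369,0,0],
    [-0.0114,-0.0369,0,0],
    [-0.0114,-0.0369,0,0],
    [-0.0114,-0.0369,0,0],
    [-0.0114,-0.0369,0,0],
    [0,0,0,-0.0446],
    [0,0,0,-0.0446],
    [0,0,0,0],
    [0,0,0,0],
    [0,0,0,0]
  ]
}}

```text
t: 32.75
ee_pos: [513.1, -225.2, 226.8]
orientation: [[-0.993, -0.115, -0.0], [-0.115, 0.993, -0.0], [0.0, -0.0, -1.0]]
contact_force: [-0.2, -0.3, -1.6]
gripper_width: 13.0
grip_force: 61.3
```

```bash
python3 look.py w8
```

```text
32.75 [ 513.10410757 -225.22771068  226.83046558]
```

View pics/w8.png

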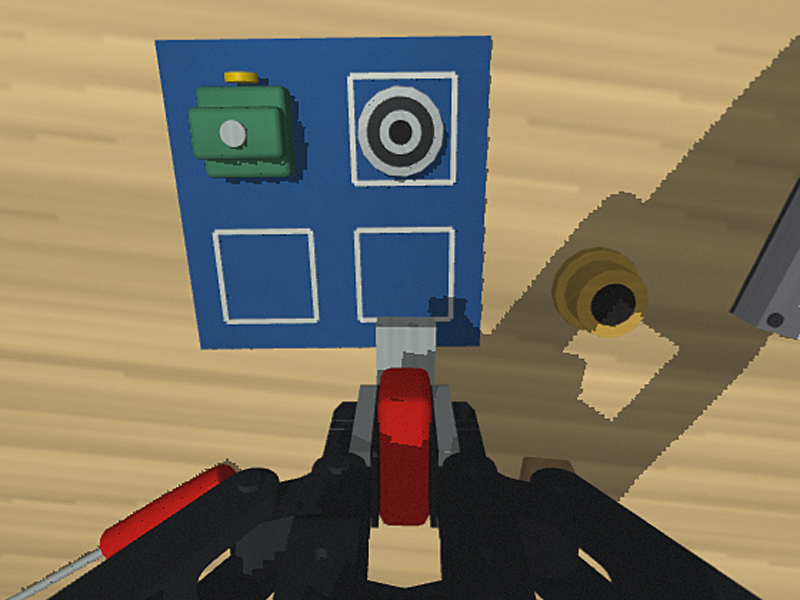

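Bearing sits centred in its square at (400,131). Clamp square corners are (355,229), (455,228), (451,320), (359,321). The held clamp's wing spans (380..431, 368..525).

Run:
```python
from m import *
load("w8")
b('csq',[(355,229),(455,228),(451,320),(359,321)],3)
b('bsq',[(348,73),(457,73),(456,185),(353,185)],3)
b('bearing',[(400,131)],19)
b('wing',[(380,372),(432,372),(429,525),(379,525)],180.9)
b('foot far edge',[(376,320),(437,320)],124.9+10)
```

```text
csq mean [ 511.5 -225.2] [56.2, 55.2, 54.9, 55.3] [97.2, 6.0, -82.7, -172.6]
bsq mean [ 432.4 -235.3] [55.9, 56.3, 56.4, 56.3] [96.6, 8.0, -83.4, -172.6]
bearing mean [ 432.5 -237. ] 
wing mean [ 508.5 -225.9] [12.6, 45.7, 13.5, 45.7] [96.6, 6.6, -83.4, -174.5]
foot far edge mean [ 489.5 -227.5] [20.0, 20.0] [96.6, -83.4]
```

To row units: 30 mm is 0.0375, 20 mm is 0.025.

Call:
{"api": "run_rows", "payload": {
  "moves": [
    [0,0,0.025,0],
    [0,0,0.0375,0],
    [0,0,0.0375,0],
    [0,0,0.025,0],
    [0,0,0.0125,0],
    [0,0,0.005,0],
    [0,0,0,0],
    [0,0,0,0],
    [0,0,0,0],
    [0,0,0,0]
  ]
}}

```text
t: 33.8
ee_pos: [513.4, -225.6, 113.8]
orientation: [[-0.993, -0.117, 0.001], [-0.117, 0.993, -0.001], [-0.001, -0.001, -1.0]]
contact_force: [0.7, -0.6, -1.7]
gripper_width: 13.2
grip_force: 61.3
```

Call:
{"api": "run_rows", "payload": {
  "moves": [
    [0,0,0.0025,0],
    [0,0,0.0013,0],
    [0,0,0,0],
    [0,0,0,0]
  ]
}}

```text
t: 34.2
ee_pos: [513.0, -225.4, 109.8]
orientation: [[-0.993, -0.118, -0.0], [-0.118, 0.993, 0.0], [0.0, 0.0, -1.0]]
contact_force: [0.5, 0.4, -1.1]
gripper_width: 12.9
grip_force: 61.3
```

To row units: 2 mm is 0.0025, 1 mm is 0.0013.

Call:
{"api": "run_rows", "payload": {
  "moves": [
    [0,0,0.0025,0],
    [0,0,0.0013,0],
    [0,0,0.0013,0],
    [0,0,0,0],
    [0,0,0,0],
    [0,0,0,0]
  ]
}}

```text
t: 34.8
ee_pos: [513.1, -225.5, 106.0]
orientation: [[-0.993, -0.118, 0.0], [-0.118, 0.993, -0.0], [-0.0, -0.0, -1.0]]
contact_force: [0.0, -0.4, -2.2]
gripper_width: 12.8
grip_force: 61.3
```

Call:
{"api": "run_rows", "payload": {
  "moves": [
    [0,0,0.0009,0],
    [0,0,0,0],
    [0,0,0,0]
  ]
}}

```text
t: 35.1
ee_pos: [513.1, -225.5, 105.2]
orientation: [[-0.993, -0.118, 0.0], [-0.118, 0.993, -0.0], [-0.0, -0.0, -1.0]]
contact_force: [-0.2, 0.0, -1.6]
gripper_width: 13.1
grip_force: 61.3
```

To row units: 0.7 mm is 0.0009, 0.5 mm is 0.0006.

Call:
{"api": "run_rows", "payload": {
  "moves": [
    [0,0,0.0009,0],
    [0,0,0.0006,0],
    [0,0,0,0],
    [0,0,0,0]
  ]
}}

```text
t: 35.5
ee_pos: [513.2, -225.5, 105.0]
orientation: [[-0.993, -0.118, 0.0], [-0.118, 0.993, -0.0], [-0.0, -0.0, -1.0]]
contact_force: [-3.2, 2.0, 5.9]
gripper_width: 13.0
grip_force: 62.4
```

Touched down. Releasing, rising, then checking.

To row units: -40 mm is -0.05, -30 mm is -0.0375.

Call:
{"api": "run_rows", "payload": {
  "moves": [
    [0,0,0,0],
    [0,0,0,0],
    [0,0,0,0],
    [0,0,0,0],
    [0,0,-0.0063,0],
    [0,0,-0.0375,0],
    [0,0,-0.05,0],
    [0,0,-0.05,0],
    [0,0,0,0],
    [0,0,0,0]
  ],
  "aperture": 50
}}

```text
t: 36.5
ee_pos: [513.4, -225.6, 220.2]
orientation: [[-0.993, -0.118, 0.002], [-0.118, 0.993, -0.001], [-0.002, -0.001, -1.0]]
contact_force: [0.1, 0.1, -0.8]
gripper_width: 49.7
grip_force: 0.0
```

Run:
```python
from h import *
st=ctrl.state(); im=ctrl.camera("wrist"); import pickle; pickle.dump(cam("wrist",st),open("pics/w9.pkl","wb"))
a=ctrl.camera("side"); 
a2=cv2.resize(a[130:400,150:420],(400,400)); b=cv2.resize(im,(533,400))
s=ctrl.camera("scene")
top=np.hstack([cv2.resize(im[0:270,60:420],(533,400),interpolation=cv2.INTER_CUBIC),cv2.resize(s[170:290,350:430],(267,400),interpolation=cv2.INTER_CUBIC)])
cv2.imwrite("pics/w9.png",top)
```

```text
(no output)
```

View pics/w9.png

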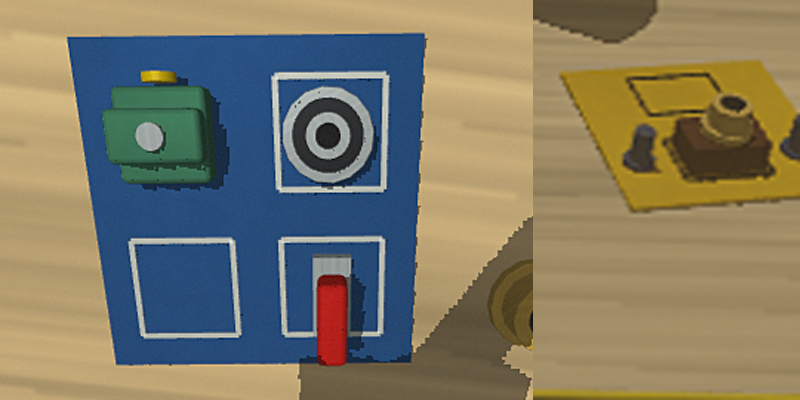

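Clamp stands in its square with the foot's far edge at (332,257), and the bearing is centred. The bush stands on the block at (731,118).

Run:
```python
from m import *
import pickle
C=pickle.load(open("pics/w9.pkl","rb"))
f=lambda p:np.array(p)*[360/533,270/400]+[60,0]
print('foot centre',back(C,f([(313,257),(352,257)]),13)[:,:2].mean(0)+22*np.array([.993,.118]))
print('wing',back(C,f([(318,277),(347,277),(346,364),(319,364)]),59)[:,:2].mean(0))
print('sq',back(C,f([(279,239),(384,239),(383,335),(283,335)]),3)[:,:2].mean(0))
S=cam("scene"); g=lambda p:np.array(p)*[80/267,120/400]+[350-533*80/267,170]
print('bush top',back(S,g([(733,103)]),52)[:,:2],'block top',back(S,g([(680,120),(765,117),(771,157),(678,160)]),28)[:,:2].mean(0))
```

```text
foot centre [ 514.  -224.7]
wing [ 511.2 -225.2]
sq [ 511.8 -225. ]
bush top [[499.6 303.9]] block top [509.6 300. ]
```

```bash
python3 -c "
from plant import ctrl
print(ctrl.sign_off())"
```

```text
the job is handed in; nothing more can be done
None
```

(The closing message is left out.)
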